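Hold the retaining plate over the loaded tube block for screwing down

ROBOT

A 6-joint arm with a two-finger parallel gripper is mounted at the origin on the work surface. World frame = base frame: x ahead of the robot, y to its left, z up, the work surface at z = 0. Lengths are in m, angles in rad, forces in N, time in s.
With the tool pointing down it reaches from about 0.4 to 0.825 m from the base axis. Payload 7 kg.
Tool frame: the origin (TCP) lies on the centre line of the jaws, within the pads' length; the fingertips stand 11 mm ahead of it and the grasp point (between the pads) lies 8 mm behind it (manip.finger_overhang is the distance from the TCP to the fingertips, in m); z points along the fingers, y is the line along which they close (so a half turn about z gives the same grasp; the last joint's range is limited). The gripper opens to 85 mm and grips with 20 to 120 N. Pads are 22 mm wide; open, the fingers measure 114 mm over their backs; the gripper's body (76 mm by 85 mm) begins 54 mm behind the grasp point. The pads swing forward as they close: fully open they stand 13 mm farther back than shut.
Start: joints at [0.288, 0.359, 0.012, 0, -1.224, -0.288], TCP at [0.675, -0, 0.242] pointing down, gripper open.
Joint ranges: [-3.07, 3.07], [-1.43, 2.12], [-1.02, 1.25], [-3.03, 1.67], [-3.05, -0], [-3.03, 3.03]. Speed limits (rad/s): [2.39, 2.39, 3.01, 3.14, 3.14, 3.14].

INTERFACE

Orientations are given as a unit quaternion [w, x, y, z].
In Python, from workcell import manip gives the robot as it stands. Calls block until the motion is done:
- manip.move_pose(position, orientation): joint-space move of the TCP to a pose.
- manip.move_l(position, orientation=None, max_speed=0.15, contact_N=None): straight line of the TCP; orientation=None keeps the orientation; max_speed is the mean speed in m/s. With contact_N (N) it stops when the force on the tool has changed by that much, and returns True; else False.
- manip.movej(angles): joint-space move.
- manip.gripper_open() and manip.close_gripper(grip_force=None): open the fingers fully, or close them until they stop; grip_force is the grip in N (None keeps the last).
- manip.hold(seconds).
- manip.solve_ik(position, orientation): joint angles nearest the present ones, or None.
- manip.sense(): the state.
- manip.grab_frame(name): name is "scene" or "side" or "wrist"; returns (picture, depth): 480x640x3 uint8, red, green, blue; 480x640 float32, m along the optical axis (not along the pixel's ray), 0 where there is no reading.
- manip.camera_params(name): a dict with "K" (3x3 intrinsics, pixels), "R" (3x3) and "t" (3): a world point X has camera coordinates R X + t; the wrist camera has in their place "mount" (4x4, takes a point from camera to tool coordinates, whose origin is the TCP and whose axes are the flange's). Camera axes: x right, y down, z forward; pixel columns grow to the right and rows downward; lengths in m; the calibration is good to about 2 mm. A picture is of the moment at which its call begins: read the wrist's pose just before it. camera_params takes no time and is no camera call.
A pose or a line that the arm cannot do raises manip.Unreachable and nothing moves.
- manip.hand_in(): hands the job in; it is judged then, once.
The state is a dict: "time_s": time; "qpos": joint angles; "qvel": joint speeds; "effort": joint torques, N m; "tcp_pos": TCP position; "orientation": TCP orientation; "wrist_force": force on the tool from outside, world axes, zero at the start; "ft_torque": the same for the moment, N m; "opening": finger opening in m; "finger_force": force on a finger pad.
Only numpy, scipy, OpenCV 4.12 (cv2) and the standard library are available. Lean on these libraries where they do the work, as an engineer would, in place of code of your own. Each camera call takes 0.05 s, during which the arm holds its last target. There are 200 camera calls.

TASK

One of the two tube blocks on the shaker is full of capped tubes and the other is empty: pick up the blue retaining plate and bring it over the full block, so that I can start the four thumbscrews through it and draw it down evenly onto the caps. Finish while still holding it: keep it hovering there level and still, its underside about 1 cm above the tube caps, with its four corner holes lined up over that block's four threaded holes. Never let the plate touch the shaker, either block or the tubes, and leave everything else on the bench where it is.

Things in the scene. Friction and masses are not known exactly. Their poses are not given: they have to be found in the camera images.
- plate: the retaining plate: flat, blue, 156 (its x) x 106 (its y) x 6 mm, about 0.36 kg (a quarter more or less), lying loose and flat on the work surface, on the robot's right. Black handle bar along its x over the middle. A 13 mm through hole near each corner, at x = +/-64, y = +/-40 mm: half a turn looks the same, and either way round is right. Origin: centre of its underside; z up
- plate_handle (a point): centre of the plate's handle bar, 42 mm above the plate's underside. The bar is 94 mm long along the plate's x, 14 mm wide, 14 mm high, 29 mm free beneath it; its posts (12 mm diameter) stand at x = +/-38 mm, leaving 64 mm free between. Pinch it across, fingers closing along the plate's y
- plate_hole0 (a point): centre of the plate's through hole at (+64, +40) mm in the plate frame, on its underside
- plate_hole1 (a point): centre of the plate's through hole at (-64, +40) mm in the plate frame, on its underside
- plate_hole2 (a point): centre of the plate's through hole at (-64, -40) mm in the plate frame, on its underside
- plate_hole3 (a point): centre of the plate's through hole at (+64, -40) mm in the plate frame, on its underside
- shaker: the tube shaker, fixed: white housing 240 mm (its x) by 300 mm (its y), top at 72 mm, control strip along its front edge (-x), and a steel deck 175 by 255 mm, top 82 mm above the work surface, carrying the two tube blocks side by side, centres 130 mm apart along its y. Origin: centre of its underside on the work surface
- loaded_block: the tube block that is full: aluminium, 156 (its x) x 106 (its y) x 45 mm, fixed on the deck, left or right place, x along the shaker's x. Purple caps of 24 tubes stand 5 mm above its top, within +/-52 by +/-34 mm. An M5 threaded hole near each corner (brass rim 12 mm across, dark bore) at x = +/-64, y = +/-40 mm. Origin: centre of its underside, 82 mm above the work surface; z up
- loaded_block_caps (a point): middle of the loaded block at the height of the tops of the tube caps, 132 mm above the work surface
- loaded_block_hole0 (a point): centre of the loaded block's threaded hole at (+64, +40) mm in the loaded_block frame, on its top face, 127 mm above the work surface
- loaded_block_hole1 (a point): centre of the loaded block's threaded hole at (-64, +40) mm in the loaded_block frame, on its top face, 127 mm above the work surface
- loaded_block_hole2 (a point): centre of the loaded block's threaded hole at (-64, -40) mm in the loaded_block frame, on its top face, 127 mm above the work surface
- loaded_block_hole3 (a point): centre of the loaded block's threaded hole at (+64, -40) mm in the loaded_block frame, on its top face, 127 mm above the work surface
- empty_block: the other tube block, of the same make and size with the same threaded holes, but its 24 wells are empty; in the other place on the deck. Origin: centre of its underside, 82 mm above the work surface
- blue_rack: bystander: loose blue tube rack 88 x 126 mm, 45 mm high (yellow caps to 55 mm), on the far left. Origin: centre of its underside
- tip_box: bystander: loose yellow box of blue pipette tips, 86 x 126 mm, 72 mm high, on the far side. Origin: centre of its underside
- screw_dish: bystander: loose round steel dish, 92 mm across, 16 mm high (screw heads to 21 mm), with the four thumbscrews, close in front of the robot. Origin: centre of its underside
- driver: bystander: loose screwdriver 170 mm long with an orange handle, lying close in front of the robot to its left. Origin: on its underside
- reagent_bottle: bystander: loose white bottle, 60 mm across, 130 mm high, blue cap, on the left. Origin: centre of its underside
Things that resemble listed ones, but are neither listed nor needed, are in the scene too. What is shaped like the plate but green or turquoise is not meant.

How it is judged:
By the outcome, as a careful person would: the job done as asked, in the order asked, and still so for the second after the job is handed in, while the arm keeps its last pose, push and grip.
It also fails if it takes over 43 s, if anything falls off the work surface, if the arm or the gripper's body presses on something with over 40 N, if the wrist force passes 120 N, or if a joint passes its speed limit or range.

## Working session

There is one attempt and no reset: what is moved stays moved. The work goes in short steps, each a Python script; the robot and the scene stay as the last script left them, time stands still between calls to the robot, and variables do not carry over. Pictures are saved under pics/ and viewed, at most 10 in all, crops included, and the job is handed in when it is done.

```bash
mkdir -p pics; cat > h.py <<'E'
import numpy as np, cv2
from workcell import manip
from scipy.spatial.transform import Rotation as Ro
def q2R(q): return Ro.from_quat([q[1],q[2],q[3],q[0]]).as_matrix()
def grab(name):
    s=manip.sense(); im,d=manip.grab_frame(name); c=manip.camera_params(name)
    K=np.array(c["K"])
    if name=="wrist":
        M=np.array(c["mount"]); R=q2R(s["orientation"])
        Rc=R@M[:3,:3]; tc=R@M[:3,3]+np.array(s["tcp_pos"])
    else:
        Rc=np.array(c["R"]).T; tc=-Rc@np.array(c["t"])
    return im,d,K,Rc,tc
def ray(u,v,K,Rc): return Rc@np.linalg.inv(K)@np.array([u,v,1.])
def at_z(u,v,z,K,Rc,tc):
    r=ray(u,v,K,Rc); return tc+r*(z-tc[2])/r[2]
def cloud(d,K,Rc,tc):
    v,u=np.mgrid[:d.shape[0],:d.shape[1]]
    P=np.stack([(u-K[0,2])/K[0,0],(v-K[1,2])/K[1,1],np.ones_like(d)],-1)*d[...,None]
    return P@Rc.T+tc
def save(im,n): cv2.imwrite("pics/"+n,im[:,:,::-1])
E
python3 - <<'E'
from h import *
for n in("scene","side"):
    im,d,K,R,t=grab(n); save(im,n+".png"); np.savez(n,im=im,d=d,K=K,R=R,t=t); print(n,K[0,0],t)
s=manip.sense();print(s["time_s"],s["orientation"],s["wrist_force"],manip.camera_params("wrist")["mount"])
E
```

```text
scene 510.9727818420023 [1.14174672 0.7893462  0.75641863]
side 490.9696163294953 [-0.05755483 -0.67161978  1.07624434]
0.1 [-5.61600484e-04 -7.07065769e-01  7.07147403e-01  4.82945797e-04] [ 0.04308253 -0.50674748 -0.57453744] [[ 6.32113438e-04 -9.55435348e-01 -2.95199757e-01  7.53693873e-02]
 [ 9.99999732e-01  4.94890921e-04  5.39556640e-04  3.32342497e-04]
 [-3.69419807e-04 -2.95200019e-01  9.55435405e-01 -1.31328279e-01]
 [ 0.00000000e+00  0.00000000e+00  0.00000000e+00  1.00000000e+00]]
```

View pics/scene.png

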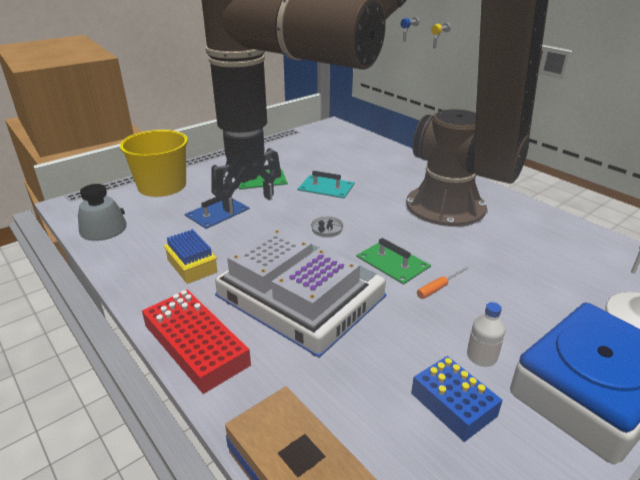

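View pics/side.png

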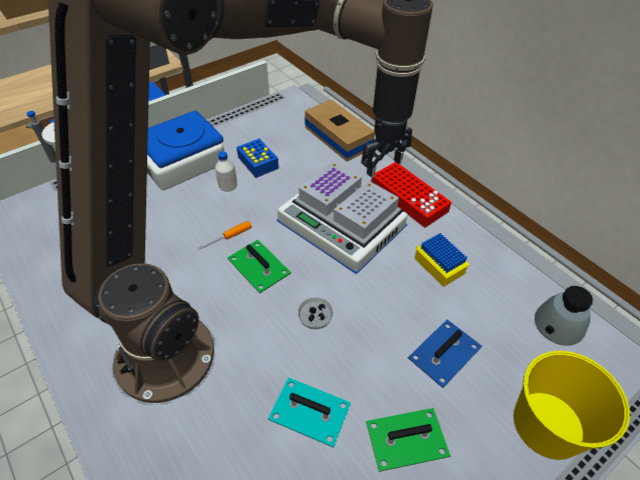

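The scene view shows the full block (purple caps) at (318,270) and the empty block at (270,260). The plate candidates in the side view are blue (445,352), turquoise (310,410), green (407,438) and green (258,265). Only the one at (445,352) is true blue. I'll confirm that in an enlarged crop and measure.

```bash
cat > m.py <<'E'
from h import *
def rect(P,m):
    r=cv2.minAreaRect(P[m][:,:2].astype(np.float32)*1000); return r
for n in("side","scene"):
    f=np.load(n+".npz"); im,d,K,R,t=[f[k] for k in("im","d","K","R","t")]
    P=cloud(d,K,R,t); hsv=cv2.cvtColor(im,cv2.COLOR_RGB2HSV); H,S,V=[hsv[...,i].astype(int) for i in range(3)]
    ok=d>0
    b=(H>102)&(H<122)&(S>120)&ok&(P[...,1]<-0.1)&(P[...,2]<.03)&(P[...,0]>.2)&(P[...,0]<.9)
    k,lab,st,_=cv2.connectedComponentsWithStats(b.astype(np.uint8))
    for i in range(1,k):
        if st[i,4]>150: print(n,"blue",st[i],rect(P,lab==i),np.median(P[lab==i],0))
    p=(H>128)&(H<155)&(S>80)&ok&(abs(P[...,2]-.128)<.015)
    print(n,"purple",p.sum(),rect(P,p),P[p].mean(0))
    # block tops
    top=ok&(abs(P[...,2]-.127)<.004)&(S<60)&(P[...,0]>.4)
    k,lab,st,_=cv2.connectedComponentsWithStats(top.astype(np.uint8))
    for i in range(1,k):
        if st[i,4]>200: print(n,"top",st[i],rect(P,lab==i),np.median(P[lab==i],0))
f=np.load("side.npz");im=f["im"]
a=cv2.resize(im[155:255,270:410],None,fx=5,fy=5,interpolation=cv2.INTER_CUBIC)
b=cv2.resize(im[310:400,400:500],None,fx=3,fy=3,interpolation=cv2.INTER_CUBIC)
save(a,"block.png"); save(b,"plate.png")
E
python3 m.py
```

```text
side blue [ 408  320   74   67 2124] ((548.4757690429688, -397.8680725097656), (163.57000732421875, 105.2930908203125), 6.359357833862305) [ 0.54012645 -0.40597075  0.00711206]
side purple 323 ((679.0216674804688, -170.7012939453125), (113.28726196289062, 714.3309936523438), 11.485058784484863) [0.61262072 0.14177573 0.13257144]
side top [499  23 141  68 338] ((1798.54052734375, 189.881591796875), (26.617403030395508, 634.8485717773438), 0.013902894221246243) [1.80076403 0.14413999 0.12665385]
side top [298 161  63  46 940] ((612.72412109375, 144.5886688232422), (163.30520629882812, 110.67101287841797), 11.718749046325684) [0.60236592 0.13883733 0.12777285]
side top [ 333  181   65   49 1383] ((638.3863525390625, 18.49756622314453), (160.75965881347656, 109.70124053955078), 11.692659378051758) [0.63550241 0.01517102 0.12769544]
side top [564 286  29  23 451] ((836.6937866210938, -518.130859375), (62.73663330078125, 62.23773956298828), 45.672882080078125) [ 0.83555468 -0.51917967  0.12777688]
scene blue [186 201  44  26 520] ((566.4584350585938, -394.986572265625), (118.28441619873047, 108.46585083007812), 2.4674479961395264) [ 0.57471117 -0.39361589  0.00440069]
scene purple 502 ((613.5830078125, 142.96453857421875), (108.0379409790039, 67.42630004882812), 12.662895202636719) [0.61492109 0.14463474 0.13056058]
scene top [ 80 184  25  12 205] ((840.972412109375, -517.3017578125), (62.829925537109375, 61.848388671875), 48.36077880859375) [ 0.84113968 -0.51524196  0.1251098 ]
scene top [ 227  228   85   50 1874] ((641.7047729492188, 17.492645263671875), (158.9858856201172, 110.96762084960938), 11.580552101135254) [0.64752077 0.02069177 0.12570299]
scene top [ 272  247   88   58 1826] ((614.50244140625, 143.90338134765625), (160.9154815673828, 109.04499053955078), 11.976290702819824) [0.62610424 0.15230612 0.12602634]
```

View pics/block.png

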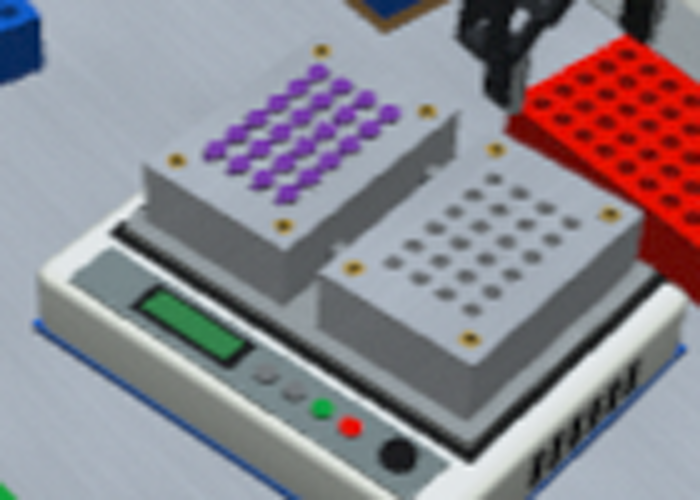

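View pics/plate.png

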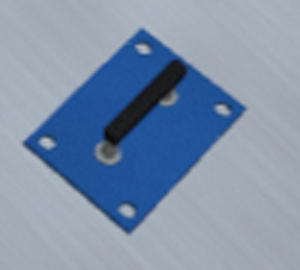

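The crops show the full block with purple caps on the left place. Its brass holes are at crop (320,50), (427,111), (177,160) and (284,226). The second crop confirms the blue plate, with its holes at (143,47), (224,108), (47,143) and (128,211). The turquoise and green plates are decoys.

Next I'll compute poses from the hole pixels, then take a wrist view from the same relative pose over the block and over the plate.

```bash
cat >> h.py <<'E'
TH=np.array([[64,40],[-64,40],[-64,-40],[64,-40]])/1000.
def fit(W,M=TH):
    """2D rigid fit: W = c + R(yaw) M; returns c, yaw, residual"""
    W=np.asarray(W)[:,:2]; wm=W.mean(0); mm=M.mean(0)
    z=np.sum((W-wm)@[1,1j]*np.conj((M-mm)@[1,1j])); y=np.angle(z)
    Rm=np.array([[np.cos(y),-np.sin(y)],[np.sin(y),np.cos(y)]])
    c=wm-Rm@mm; return c,y,np.linalg.norm(W-c-M@Rm.T,axis=1)*1000
def quat(yaw):  # tool z down, tool x along yaw
    x=np.array([np.cos(yaw),np.sin(yaw),0]); z=np.array([0,0,-1.]); y=np.cross(z,x)
    q=Ro.from_matrix(np.stack([x,y,z],1)).as_quat(); return [q[3],q[0],q[1],q[2]]
def order(W):  # order as holes 0..3 given yaw small: (+,+),(-,+),(-,-),(+,-)
    W=np.asarray(W); c=W[:,:2].mean(0); o=[]
    for y in np.radians(np.arange(-45,46,3)):
        Rm=np.array([[np.cos(y),-np.sin(y)],[np.sin(y),np.cos(y)]])
        D=np.linalg.norm(W[None,:,:2]-(c+TH@Rm.T)[:,None],axis=2); i=D.argmin(1)
        o.append((D.min(1).sum(),tuple(i)))
    return W[list(min(o)[1])]
E
python3 - <<'E'
from h import *
f=np.load("side.npz"); K,R,t=f["K"],f["R"],f["t"]
for nm,px,s,o,z in(("block",[(320,50),(427,111),(177,160),(284,226)],5,(270,155),.127),("plate",[(143,47),(224,108),(47,143),(128,211)],3,(400,310),.006)):
    W=[at_z((u+.5)/s-.5+o[0],(v+.5)/s-.5+o[1],z,K,R,t) for u,v in px]
    c,y,r=fit(order(W)); print(nm,c,np.degrees(y),r)
print(manip.camera_params("wrist")["K"])
for p,y in(((.613,.144,.33),11.7),((.548,-.398,.21),6.4),((.548,-.398,.034),6.4),((.613,.144,.176),11.7)):
    for a in(0,180): print(p,a,np.round(manip.solve_ik(list(p),quat(np.radians(y+a))),2) if manip.solve_ik(list(p),quat(np.radians(y+a))) is not None else None)
E
```

```text
block [0.61545586 0.146714  ] 11.848311756796843 [0.9277089  0.3074624  0.53100436 0.57309062]
plate [ 0.54720816 -0.39861823] 6.8567165606784295 [0.4125696  0.58861735 0.90598845 1.14961697]
[[341.36493148   0.         323.61355954]
 [  0.         341.36493148 240.13307737]
 [  0.           0.           1.        ]]
(0.613, 0.144, 0.33) 0 [ 0.54  0.24  0.05  0.   -1.37  1.23]
(0.613, 0.144, 0.33) 180 [ 0.54  0.24  0.05  0.   -1.37 -1.91]
(0.548, -0.398, 0.21) 0 [-0.34  0.38 -0.03  0.   -1.16  2.02]
(0.548, -0.398, 0.21) 180 [-0.34  0.38 -0.03  0.   -1.16 -1.12]
(0.548, -0.398, 0.034) 0 [-0.34  0.54 -0.21  0.   -0.82  2.02]
(0.548, -0.398, 0.034) 180 [-0.34  0.54 -0.21  0.   -0.82 -1.12]
(0.613, 0.144, 0.176) 0 [ 0.54  0.33 -0.18  0.   -1.05  1.23]
(0.613, 0.144, 0.176) 180 [ 0.54  0.33 -0.18  0.   -1.05 -1.91]
```

```bash
python3 - <<'E'
from h import *
try:
    for n,c,y,z in(("wblock",(.6145,.1455),11.8,.257),("wplate",(.5476,-.3982),6.7,.136)):
        q=quat(np.radians(y))
        if n=="wplate":
            manip.move_pose([c[0],c[1],.25],q)
        manip.move_pose([*c,z],q); manip.hold(.3)
        im,d,K,R,t=grab(n:="wrist") if False else grab("wrist")
        nm="wblock" if z>.2 else "wplate"
        np.savez(nm,im=im,d=d,K=K,R=R,t=t); save(im,nm+".png"); s=manip.sense(); print(nm,s["time_s"],s["tcp_pos"])
except Exception as e: print(repr(e))
E
```

```text
wblock 1.8167 [0.61458152 0.14526686 0.25695222]
wplate 4.675 [ 0.54816542 -0.39844438  0.13747781]
```

View pics/wblock.png

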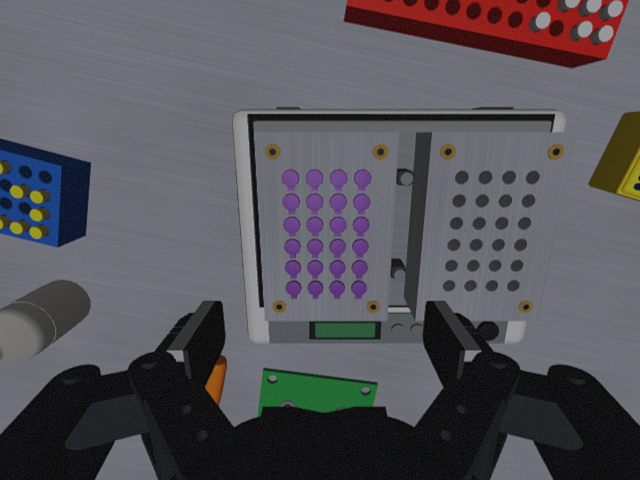

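View pics/wplate.png

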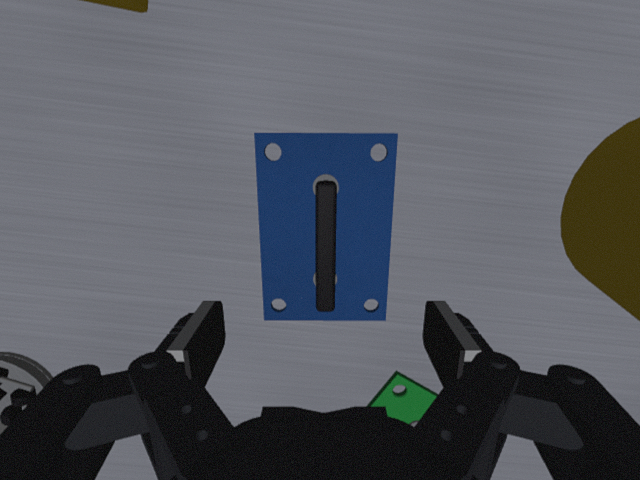

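Both wrist views show all four holes. For the block they are at about (272,152), (380,152), (279,307) and (373,307). For the plate they are at about (273,152), (378,152), (279,305) and (371,305). I'll refine these with centroids.

```bash
python3 - <<'E'
from h import *
for n,px,z in(("wblock",[(272,152),(380,152),(279,307),(373,307)],.127),("wplate",[(273,152),(378,152),(279,305),(371,305)],.003)):
    f=np.load(n+".npz"); im,d,K,R,t=[f[k] for k in("im","d","K","R","t")]
    S=cv2.cvtColor(im,cv2.COLOR_RGB2HSV)[...,1].astype(int); W=[];cs=[]
    for u,v in px:
        w=S[v-12:v+13,u-12:u+13]; m=(w>80) if n=="wblock" else (w<110)
        k,lab,st,ce=cv2.connectedComponentsWithStats(m.astype(np.uint8)); 
        i=1+np.argmin(np.linalg.norm(ce[1:]-12,axis=1)-st[1:,4]*.05); x0,y0,ww,hh,_=st[i]
        c=np.array([u-12+x0+(ww-1)/2,v-12+y0+(hh-1)/2]); cs.append((c,st[i,2:])); W.append(at_z(*c,z,K,R,t))
    print(n,[(list(a),list(b)) for a,b in cs]); c,y,r=fit(order(W)); print(c,np.degrees(y),r)
    P=cloud(d,K,R,t); print("surface z",[round(float(P[v,u+(12 if u<320 else -12),2]),4) for u,v in px])
print(manip.sense()["tcp_pos"])
E
```

```text
wblock [([np.float64(272.0), np.float64(151.5)], [np.int32(15), np.int32(16), np.int32(157)]), ([np.float64(380.0), np.float64(151.5)], [np.int32(15), np.int32(16), np.int32(159)]), ([np.float64(279.0), np.float64(306.5)], [np.int32(13), np.int32(12), np.int32(110)]), ([np.float64(373.0), np.float64(306.5)], [np.int32(13), np.int32(12), np.int32(110)])]
[0.61394675 0.14316903] 11.877583585850001 [0.11950719 0.05166739 0.14685745 0.03153972]
surface z [0.1263, 0.1267, 0.1259, 0.1271]
wplate [([np.float64(272.5), np.float64(151.5)], [np.int32(18), np.int32(18), np.int32(246)]), ([np.float64(378.0), np.float64(152.0)], [np.int32(17), np.int32(19), np.int32(246)]), ([np.float64(278.5), np.float64(304.0)], [np.int32(16), np.int32(13), np.int32(146)]), ([np.float64(371.0), np.float64(304.5)], [np.int32(15), np.int32(12), np.int32(141)])]
[ 0.54752754 -0.39998874] 6.568646764371499 [0.09045921 0.1376095  0.2267918  0.17744798]
surface z [0.007, 0.0053, 0.0052, 0.0054]
[ 0.54816542 -0.39844438  0.13747781]
```

```bash
python3 - <<'E'
from h import *
c=np.array([.5475,-.4000]); y=np.radians(6.57); q=quat(y)
manip.move_l([*c,.09],q); 
print("contact",manip.move_l([*c,.034],q,max_speed=.08,contact_N=8))
print(manip.sense()["tcp_pos"])
manip.close_gripper(90); manip.hold(.2)
s=manip.sense(); print(s["opening"],s["finger_force"],s["wrist_force"],s["tcp_pos"])
p=s["tcp_pos"]; manip.move_l([c[0],c[1],.10],q,max_speed=.08); manip.hold(.4)
s=manip.sense(); print(s["opening"],s["wrist_force"],s["ft_torque"],s["tcp_pos"],s["time_s"])
im,d,K,R,t=grab("wrist"); np.savez("held",im=im,d=d,K=K,R=R,t=t,tcp=s["tcp_pos"],q=s["orientation"]); save(im,"held.png")
E
```

```text
contact False
[ 0.54778957 -0.40016911  0.0341897 ]
0.012296103494770463 88.66724252700806 [-1.51136217  1.87543125  4.98434256] [ 0.54757781 -0.40001942  0.0343847 ]
0.012352653166693421 [ 0.07288118  0.51339103 -2.71977213] [0.02648019 0.01812966 0.04071212] [ 0.54742923 -0.39998966  0.09973574] 8.2167
```

View pics/held.png

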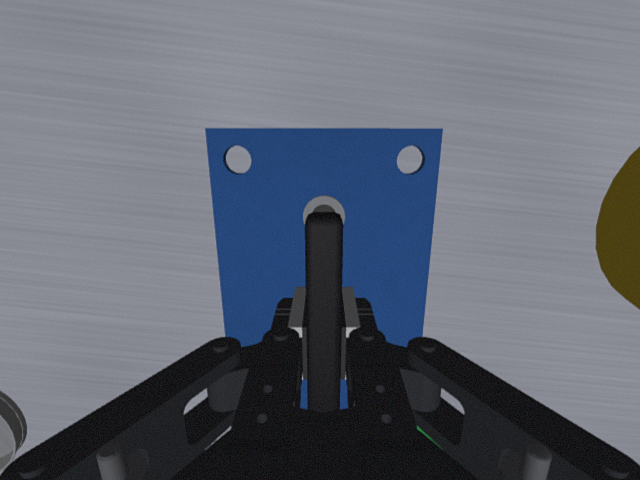

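The plate is held, with its far holes at (238,159) and (410,159). I'll measure it in the tool frame with the same camera, so any calibration bias cancels, and then move it over the block.

```bash
cat > pl.py <<'E'
from h import *
def plate(f,ztop):
    im,d,K,R,t=[f[k] for k in("im","d","K","R","t")]
    hsv=cv2.cvtColor(im,cv2.COLOR_RGB2HSV).astype(int)
    b=(hsv[...,0]>102)&(hsv[...,0]<122)&(hsv[...,1]>120)&(d>0); b[:, :200]=0; b[:,450:]=0
    P=cloud(d,K,R,t); b&=abs(P[...,2]-ztop)<.02
    b=cv2.erode(b.astype(np.uint8),np.ones((5,5)))>0
    Q=P[b]; A=np.c_[Q[:,:2]-Q[:,:2].mean(0),np.ones(len(Q))]; co=np.linalg.lstsq(A,Q[:,2],rcond=None)[0]
    W=[]
    for u,v in((238,159),(410,159)):
        w=hsv[v-20:v+21,u-20:u+21,1]<110
        k,lab,st,ce=cv2.connectedComponentsWithStats(w.astype(np.uint8)); i=1+st[1:,4].argmax(); x0,y0,ww,hh,ar=st[i]
        W.append(at_z(u-20+x0+(ww-1)/2,v-20+y0+(hh-1)/2,ztop-.003,K,R,t)); print("hole",x0+ww/2+u-20,y0+hh/2+v-20,ww,hh,ar)
    c,y,r=fit(W,TH[[0,3]]); return c,y,r,co,len(Q)
E
python3 - <<'E'
from pl import *
f=np.load("held.npz"); tcp=f["tcp"]
c,y,r,co,n=plate(f,tcp[2]-.034+.006)
print("plate",c,np.degrees(y),r,"tilt deg",np.degrees(co[:2]),"top z",co[2],"exp",tcp[2]-.028,n)
Rt=q2R(f["q"]); ty=np.arctan2(Rt[1,0],Rt[0,0]); print("tool yaw",np.degrees(ty),"zaxis",Rt[:,2])
off=c-tcp[:2]; off=np.array([[np.cos(ty),np.sin(ty)],[-np.sin(ty),np.cos(ty)]])@off; dy=y-ty
print("offset in tool",off*1000,np.degrees(dy)); np.savez("off",off=off,dy=dy)
E
```

```text
hole 238.5 159.5 27 29 597
hole 410.0 159.5 26 29 591
plate [ 0.54765291 -0.39999482] 6.605990728805951 [0.24507563 0.24507563] tilt deg [-0.05987956 -0.0039274 ] top z 0.07107273537303492 exp 0.07173574373836289 30096
tool yaw 6.570546343438233 zaxis [-4.06033532e-04  1.11029559e-04 -9.99999911e-01]
offset in tool [ 0.2216281  -0.03071807] 0.03544438536771772
```

```bash
python3 - <<'E'
from pl import *
o=np.load("off.npz"); off=o["off"]; ty=np.radians(11.878)-float(o["dy"])
xy=np.array([.61395,.14317])-np.array([[np.cos(ty),-np.sin(ty)],[np.sin(ty),np.cos(ty)]])@off
q=quat(ty); q0=quat(np.radians(6.57))
manip.move_l([.5475,-.4,.28],q0,max_speed=.12)
manip.move_l([*xy,.28],q,max_speed=.15); manip.hold(.3)
manip.move_l([*xy,.2],q,max_speed=.05); 
manip.move_l([*xy,.1765],q,max_speed=.03); manip.hold(.6)
s=manip.sense(); R=q2R(s["orientation"]); print(xy,s["tcp_pos"],np.degrees(np.arctan2(R[1,0],R[0,0])),R[:,2],s["opening"],s["wrist_force"],s["time_s"])
im,d,K,R,t=grab("wrist"); f=dict(im=im,d=d,K=K,R=R,t=t); c,y,r,co,n=plate(f,s["tcp_pos"][2]-.028)
print("plate",c,np.degrees(y),r,np.degrees(co[:2]),co[2])
ims=[grab(n)[0] for n in("side","scene")]
a=cv2.resize(ims[0][120:240,270:400],(390*4//3,360*4//3),interpolation=cv2.INTER_CUBIC); b=cv2.resize(im[100:260,200:450],None,fx=1.12,fy=1.12)
save(np.hstack([a,cv2.copyMakeBorder(b,0,480-b.shape[0],0,0,cv2.BORDER_CONSTANT)]),"final.png")
E
```

```text
[0.61372679 0.14315458] [0.61371747 0.14315693 0.17650449] 11.841253322206283 [ 1.53124992e-06  7.55137604e-06 -1.00000000e+00] 0.012438380915176135 [ 0.60405868 -1.11410928 -3.2279091 ] 17.3
hole 238.5 159.5 27 29 435
hole 410.0 159.5 26 29 422
plate [0.61395318 0.1432056 ] 11.876280373351726 [0.23877221 0.23877221] [-0.05966601 -0.03010268] 0.14786192779708424
```

View pics/final.png

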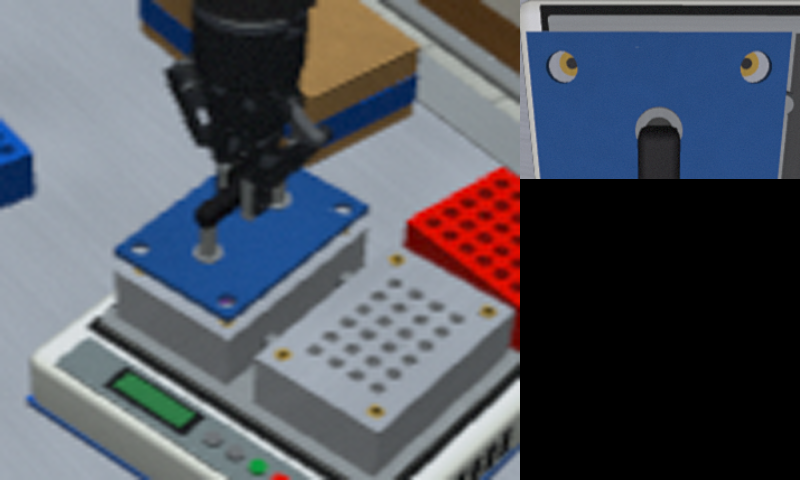

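The final view shows the plate hovering over the purple-capped block. The brass holes appear through both far plate holes, shifted inward symmetrically and centred vertically, as parallax predicts. The measured pose matches the block within 0.1 mm and is level, with a gap of about 1 cm.

```bash
python3 -c "
from workcell import manip
print(manip.hand_in())"
```

```text
the job is handed in; nothing more can be done
None
```

The job is handed in: the blue plate is held level and still over the full (purple-capped) block, underside about 1 cm above the caps and its corner holes lined up with the threaded holes to well under 1 mm as measured by the wrist camera.

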